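# Load a seed cassette and hold the contact plunger at its set depth

## Task

Take the blue-capped seed cassette out of the rack and slide it upright into the slot on top of the analyser, lowering it all the way to the slot's floor rather than dropping it, and let go of it. Only then push the analyser's red spring-loaded plunger down with the gripper until its top is level with the top of the green setting pin beside it, never pressing it down to its stop, and hold it level for at least two seconds; the program finishes while still holding the plunger there. Leave the other two cassettes, the jar and the spoon where they are.

Things in the scene. Friction and masses are not known exactly. Their poses are not given: they have to be found in the camera images.
- cassette_blue: a flat upright sample cassette, 70 mm wide (its x) by 10 mm thick (its y) by 105 mm tall, about 80 to 170 g; black frame with a round seed window on each broad face, blue cap over the top 35 mm (z 70 to 105), same thickness; the lowest 6 mm is a narrower foot, 66 x 7 mm. Origin: centre of its underside; z up. It is the same either way round. It starts in any of the rack's three slots, its underside 10 mm above the table
- cassette_yellow: a flat upright sample cassette, 70 mm wide (its x) by 10 mm thick (its y) by 105 mm tall, about 80 to 170 g; black frame with a round seed window on each broad face, yellow cap over the top 35 mm (z 70 to 105), same thickness; the lowest 6 mm is a narrower foot, 66 x 7 mm. Origin: centre of its underside; z up. It is the same either way round. Bystander
- cassette_white: a flat upright sample cassette, 70 mm wide (its x) by 10 mm thick (its y) by 105 mm tall, about 80 to 170 g; black frame with a round seed window on each broad face, white cap over the top 35 mm (z 70 to 105), same thickness; the lowest 6 mm is a narrower foot, 66 x 7 mm. Origin: centre of its underside; z up. It is the same either way round. Bystander
- rack: fixed grey rack block, 95 mm (its x) by 190 mm (its y) by 35 mm tall, with three slots 25 mm deep at y = -65, 0 and +65 mm, each about 73 mm along x by 12.5 mm along y. Origin: centre of its underside
- analyser: fixed white bench instrument with a blue foot band, 180 mm (its x) by 270 mm (its y) by 130 mm tall, flat top. Origin: centre of its underside; z up. The cassette slot is in the top at x 0, y +65 mm, the plunger at x 0, y -65 mm. Its low plinth is 3 mm wider each side, seen only
- slot_mouth (a point): centre of the slot's opening in the analyser's top face, 130 mm above the table; between two thin blue lines. The slot is about 73 mm along the analyser's x and 12.5 mm along its y, 70 mm deep, with square edges at the mouth (the cassette's narrower foot is the only lead-in); axes as the analyser's. A seated cassette projects 35 mm
- slot_floor (a point): centre of the slot's floor, 60 mm above the table, straight below slot_mouth; a seated cassette's origin is here
- plunger (a joint): travel of the plunger in m: 0 up at rest, grows as it is pushed straight down, mechanical stop at 0.032. Spring: about 2 to 3 N to start it, then 0.3 N per mm (about 7 N at 15 mm, 12 N at the stop); it springs back up when let go
- plunger_top (a point): centre of the flat top face of the plunger's red round head, 44 mm across and 12 mm thick, on a 18 mm steel stem; at rest 50 mm above the analyser's top (180 mm above the table); it moves down with the plunger
- pin: fixed green-topped setting pin, 20 mm across its cap, on the analyser 51 mm from the plunger's axis (at the analyser's x +36 mm, y -101 mm). Origin: centre of its flat top, same point as pin_top
- pin_top (a point): centre of the pin's flat green top; its height varies, 10 to 22 mm below the plunger's top at rest. This is the level to which the plunger's top must be pushed
- jar: loose closed jar, 60 mm across, 85 mm tall, 250 g; origin: centre of its underside. Bystander
- spoon: loose steel spoon lying flat along its x, 180 mm long. Bystander
There are look-alikes about, which are no part of the job. What is shaped like the cassette_blue but turquoise is not meant.

How it is judged:
On the way, in this order (a step that is already met when the one before it is completed fails the run):
1. the blue cassette is down on the slot's floor, upright, and let go (horizontal distance between cassette_blue and slot_floor below 0.005 m and z of cassette_blue in the frame of slot_floor below 0.004 m and angle between cassette_blue's own z axis and vertical below 0.08 rad and angle between the y axis of cassette_blue and the y axis of analyser, either way round below 0.08 rad and contact force between the fingers and cassette_blue below 0.2 N), for 0.2 s.
2. the plunger's top is held level with the pin's top (within 4 mm) by the gripper (z of plunger_top in the frame of pin_top between -0.004 and 0.004 m and contact force between any of the fingers, the arm and plunger above 1 N), for 1.8 s.
At the end, for the whole second after the job is handed in: The blue cassette stands on the slot's floor (within 4 mm in height, 5 mm sideways, 0.08 rad), released and at rest, and the gripper is still pushing the plunger (over 1 N) with its top within 4 mm of the height of the green pin's top (all of step 1 and all of step 2 and linear speed of cassette_blue below 0.02 m/s); the arm keeps its last pose, push and grip.
It fails at once if the plunger is pressed (over 5 mm) before the blue cassette is down in the slot (value of joint plunger above 0.005 m and not (z of cassette_blue in the frame of slot_floor below 0.01 m and horizontal distance between cassette_blue and slot_floor below 0.01 m)).
It fails at once if the plunger is pressed down to its stop (value of joint plunger above 0.03 m).
It fails at once if the cassette is dropped into the slot (faster than 0.4 m/s inside it) (horizontal distance between cassette_blue and slot_mouth below 0.02 m and z of cassette_blue in the frame of slot_mouth below -0.005 m and linear speed of cassette_blue above 0.4 m/s).
It fails at once if a bystander (another cassette, the jar or the spoon) is moved over 20 mm (distance of any of cassette_yellow, cassette_white, jar, spoon from where it was at the start of the episode above 0.02 m).
It also fails if it takes over 56 s, if anything falls off the work surface, if the arm or the gripper's body presses on something with over 40 N, if the wrist force passes 120 N, or if a joint passes its speed limit or range.

## Robot

A 6-joint arm with a two-finger parallel gripper is mounted at the origin on the work surface. World frame = base frame: x ahead of the robot, y to its left, z up, the work surface at z = 0. Lengths are in m, angles in rad, forces in N, time in s.
With the tool pointing down it reaches from about 0.35 to 0.775 m from the base axis. Payload 5.5 kg.
Tool frame: the origin (TCP) lies between the finger pads; the fingertips stand 17 mm ahead of it and the grasp point (between the pads) lies 2 mm behind it (env.finger_overhang is the distance from the TCP to the fingertips, in m); z points along the fingers, y is the direction in which the jaws open and shut (so a half turn about z gives the same grasp; the last joint's range is limited). The gripper opens to 85 mm and grips with 20 to 120 N. Pads are 22 mm wide; open, the fingers measure 114 mm over their backs; the gripper's body (76 mm by 85 mm) begins 54 mm behind the grasp point. The pads swing forward as they close: fully open they stand 13 mm farther back than shut.
Start: joints at [1.017, 0.313, 0.046, 1.304, 0, 1.431], TCP at [0.231, 0.527, 0.248] pointing down, gripper open.
Joint ranges: [-2.76, 2.76], [-0.86, 1.69], [-1.03, 1.26], [-2.2, 2.34], [-1.47, 1.5], [-3.14, 3.14]. Speed limits (rad/s): [2.57, 2.57, 3.14, 3.14, 3.14, 3.14].

## Interface

Orientations are given as a unit quaternion [w, x, y, z].
In Python, from workcell import env gives the robot as it stands. The module is installed in compiled form; this text tells all that it offers.
- The arm moves only by the tool arm_command, never from a script. Its argument "moves" is a list of rows, each a list of 5 numbers: the closure, from 0 (fully open) to 1 (shut), then the shift along the tool's x, y, z in mm, then the turn about the tool's z in rad. In form: [[fingers, dx, dy, dz, turn], ...]. A call has 1 to 12 rows; each row is the pose to reach, as a shift and turn from the pose commanded when the call began, along the tool's axes at that moment; what a row does not reach only later rows make up. A row lasts 1/10 s, in which the tool goes at most 50 mm and 8.59 degrees, less where a joint would pass 70% of its speed; a pose out of reach is approached as far as the arm can. A call with a gripper value outside its range is refused whole. The fingers move at their own pace and stop on an object; "squeeze" is the grip in N (left out, the last holds). Time passes only in rows, so rows that repeat a pose let the fingers close. It gives the time, the measured TCP pose, the force and the opening at its end, in the units of the state.
- env.get_state(): the state, without advancing time (a new reading comes with each control period).
- env.read_camera(name): name is "scene" or "top" or "wrist"; returns (picture, depth): 400x640x3 uint8, blue, green, red; 400x640 float32, m along the optical axis (not along the pixel's ray), 0 where there is no reading.
- env.get_calibration(name): a dict with "fx", "fy", "cx", "cy" (pixels), "k1" (the pictures are not rectified: a ray, as slopes to the right and down, at radius r is drawn at 1 + k1 r^2 times it, then the intrinsics apply), "pose" (4x4, takes a point from camera to world coordinates). Camera axes: x right, y down, z forward; pixel columns grow to the right and rows downward; lengths in m; the calibration is good to about 2 mm. A picture is of the moment at which its call begins: read the wrist's pose just before it. get_calibration takes no time and is no camera call; for the wrist camera it gives the pose at the moment of the call.
- env.hand_in(): hands the job in, once; it reports no verdict.
The state is a dict: "clock": time; "joint_pos": joint angles; "qvel": joint speeds; "tau": joint torques, N m; "tcp_pos": TCP position; "orientation": TCP orientation; "wrist_force": force on the tool from outside, world axes, zero at the start; "ft_torque": the same for the moment, N m; "finger_gap": finger opening in m.
Only numpy, scipy, OpenCV 4.12 (cv2) and the standard library are available. Lean on these libraries where they do the work, as an engineer would, in place of code of your own. Each camera call takes 0.05 s, during which the arm holds its last target. There are 200 camera calls.

## Working session

There is one attempt and no reset: what is moved stays moved. The work goes in short steps, Python scripts to look and compute and a tool call to move; the robot and the scene stay as the last step left them, time stands still between calls to the robot, and variables do not carry over. Pictures are saved under pics/ and viewed, about 8 in all and at most 12, crops included, and the job is handed in when it is done.

Besides the shell and the picture viewer there is one more tool, called after ">>>" by a JSON object that holds its "op" and its "data", one argument or row to a line. arm_command: Moves the arm, as the interface text tells. Its arguments: {"type":"object","properties":{"moves":{"type":"array","items":{"type":"array","items":{"type":"number"}}},"squeeze":{"type":"number"}},"required":["moves"]}

```bash
mkdir -p pics; ls; cat > h.py <<'E'
import numpy as np, cv2
from workcell import env
def grab(n):
    c=env.get_calibration(n); im,d=env.read_camera(n); return c,im,d
def rays(c,uv):
    uv=np.atleast_2d(np.asarray(uv,float))
    q=np.c_[(uv[:,0]-c["cx"])/c["fx"],(uv[:,1]-c["cy"])/c["fy"]]; s=q.copy()
    for _ in range(20): s=q/(1+c["k1"]*(s**2).sum(1,keepdims=True))
    return np.c_[s,np.ones(len(s))]
def onplane(c,uv,z):
    r=rays(c,uv)@c["pose"][:3,:3].T; o=c["pose"][:3,3]
    return o+r*((z-o[2])/r[:,2])[:,None]
def bydepth(c,d,uv):
    uv=np.atleast_2d(uv).astype(int); r=rays(c,uv)*d[uv[:,1],uv[:,0]][:,None]
    return r@c["pose"][:3,:3].T+c["pose"][:3,3]
E
python3 - <<'E'
from h import *
np.set_printoptions(precision=4,suppress=True)
print(env.get_state())
for n in("top","scene","wrist"):
    c,im,d=grab(n); print(n,c); cv2.imwrite(f"pics/{n}0.png",im); np.savez(f"{n}0.npz",im=im,d=d)
E
```

```text
pics
{'clock': 0.0, 'joint_pos': array([ 1.0174,  0.314 ,  0.045 ,  1.3036, -0.    ,  1.4312]), 'qvel': array([ 0.0017, -0.0006,  0.0003,  0.0007,  0.0008, -0.0005]), 'tau': array([ -0.0001, -48.0621,  29.8537,   0.0193,  -0.0002,   0.    ]), 'tcp_pos': array([0.2309, 0.526 , 0.2474]), 'orientation': array([-0.0003,  0.2054,  0.9787, -0.0009]), 'wrist_force': array([ 0.5542,  0.0967, -0.6211]), 'ft_torque': array([ 0.0301, -0.0716, -0.0016]), 'finger_gap': 0.08536542130449919}
top {'fx': 411.650136600118, 'fy': 411.650136600118, 'cx': 316.71673420243724, 'cy': 196.7684618107222, 'k1': -0.02807908538979312, 'pose': array([[ 0.0009, -0.9894,  0.1453,  0.4112],
       [-1.    , -0.001 , -0.0003, -0.0776],
       [ 0.0005, -0.1453, -0.9894,  1.1411],
       [ 0.    ,  0.    ,  0.    ,  1.    ]])}
scene {'fx': 403.84670131658487, 'fy': 403.84670131658487, 'cx': 316.3024482534231, 'cy': 198.37691533584305, 'k1': -0.08317265472003299, 'pose': array([[-0.876 ,  0.3644, -0.3159,  0.9261],
       [ 0.482 ,  0.6398, -0.5987,  0.6038],
       [-0.016 , -0.6767, -0.7361,  0.975 ],
       [ 0.    ,  0.    ,  0.    ,  1.    ]])}
wrist {'fx': 303.94886943918516, 'fy': 303.94886943918516, 'cx': 319.4859905850071, 'cy': 196.5639854278618, 'k1': -0.03927083354929467, 'pose': array([[ 0.4017,  0.8775,  0.2621,  0.1638],
       [ 0.9158, -0.3844, -0.1164,  0.5564],
       [-0.0013,  0.2868, -0.958 ,  0.3724],
       [ 0.    ,  0.    ,  0.    ,  1.    ]])}
```

View pics/top0.png

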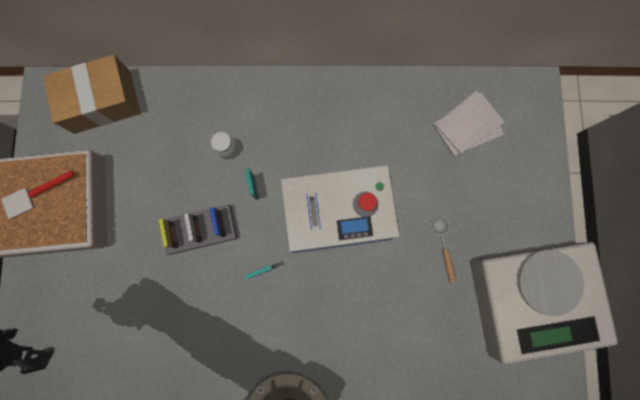

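View pics/scene0.png

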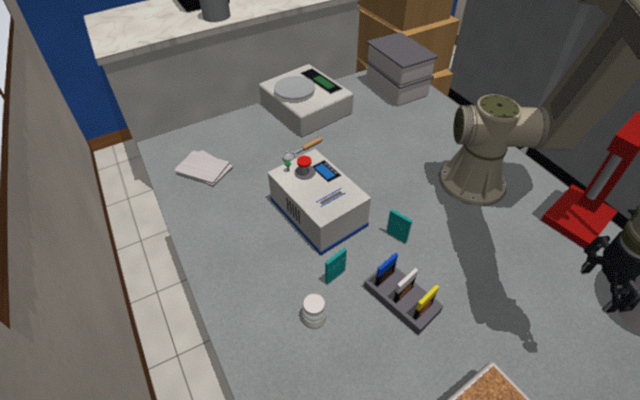

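The top view shows the blue cassette at (217,222), in the rack slot nearest the analyser. The analyser slot is at (313,210), the plunger at (368,203) and the pin at (380,187). The turquoise look-alikes are at (251,183) and (262,271). The scene view agrees with this layout.

```bash
python3 - <<'E'
from h import *
np.set_printoptions(precision=4,suppress=True)
for n in("top","scene"):
    c=env.get_calibration(n); f=np.load(n+"0.npz"); im,d=f["im"],f["d"]
    hsv=cv2.cvtColor(im,cv2.COLOR_BGR2HSV)
    for nm,lo,hi,z in(("blue",(108,110,40),(128,255,255),.115),("yellow",(22,120,80),(32,255,255),.115),("red",(0,160,90),(6,255,255),.18),("green",(45,90,40),(80,255,255),.165)):
        m=cv2.inRange(hsv,lo,hi); k,l,s,ce=cv2.connectedComponentsWithStats(m)
        for i in range(1,k):
            if s[i,4]>15:
                ys,xs=np.where(l==i); uv=np.c_[xs,ys]; P=bydepth(c,d,uv)
                r=cv2.minAreaRect(uv.astype(np.float32))
                print(n,nm,ce[i],s[i],"depth med",np.median(P,0),"zmax",np.percentile(P[:,2],95),"plane",onplane(c,ce[i],z)[0],r[1],r[2])
    if n=="top":
        # points by depth at height ~130: analyser top
        vv,uu=np.mgrid[150:270,260:420]; uv=np.c_[uu.ravel(),vv.ravel()]
        P=bydepth(c,d,uv); q=P[abs(P[:,2]-.13)<.012][:,:2].astype(np.float32)
        print("analyser",np.median(P[abs(P[:,2]-.13)<.012][:,2]),cv2.minAreaRect(q*1000))
        vv,uu=np.mgrid[195:260,150:245]; uv=np.c_[uu.ravel(),vv.ravel()]
        P=bydepth(c,d,uv); k=(P[:,2]>.025)&(P[:,2]<.125)
        print("rack",cv2.minAreaRect(P[k][:,:2].astype(np.float32)*1000))
        q=P[(P[:,2]>.1)]; print("caps",len(q),q[:,2].max())
E
```

```text
top blue [214.5034 221.2653] [210 208  10  27 147] depth med [0.4999 0.1783 0.1146] zmax 0.11854455158299822 plane [0.4997 0.1777 0.115 ] (27.260143280029297, 5.491251468658447) 78.69007110595703
top yellow [163.4   232.968] [159 220   9  27 125] depth med [0.4701 0.3049 0.1154] zmax 0.11925451691316283 plane [0.4701 0.3048 0.115 ] (26.83281898498535, 4.56157922744751) 79.69515228271484
top red [ 50.608  183.6975] [ 29 171  45  27 324] depth med [0.5952 0.6053 0.1123] zmax 0.11923621222062773 plane [0.5834 0.5605 0.18  ] (6.70820426940918, 49.640708923339844) 63.43495178222656
top red [367.6045 201.5364] [360 194  17  16 220] depth med [ 0.54   -0.1976  0.1814] zmax 0.1837700197306475 plane [ 0.5411 -0.1979  0.18  ] (15.0, 16.0) 90.0
top green [379.4138 185.7241] [377 183   6   6  29] depth med [ 0.5813 -0.2284  0.1631] zmax 0.16652145482318848 plane [ 0.5816 -0.2289  0.165 ] (5.0, 5.0) 90.0
top green [551.2109 336.3691] [531 326  41  21 512] depth med [ 0.2183 -0.653   0.1058] zmax 0.10879024529044609 plane [ 0.2289 -0.6203  0.165 ] (14.131949424743652, 39.08646774291992) 79.6951522
[... 1430 characters left out ...]
 156  13  11 117] depth med [ 0.544  -0.192   0.1786] zmax 0.18103621194747982 plane [ 0.545 -0.191  0.18 ] (10.0, 12.0) 90.0
scene red [580.24   215.4885] [ 545  185   72   59 1875] depth med [-0.1629  0.3148  0.0281] zmax 0.031512361324318935 plane [0.0097 0.3553 0.18  ] (59.423248291015625, 43.02027130126953) 32.735225677490234
scene green [323.5933  81.7733] [313  75  22  14 150] depth med [ 0.2181 -0.6504  0.102 ] zmax 0.10506712913649477 plane [ 0.2689 -0.5611  0.165 ] (21.819711685180664, 7.462973594665527) 34.69515609741211
scene green [286.9524 162.8095] [285 161   5   5  21] depth med [ 0.5833 -0.2273  0.1613] zmax 0.16418405519141366 plane [ 0.5851 -0.2241  0.165 ] (4.0, 4.0) 90.0
```

```bash
cat >> h.py <<'E'
from scipy.spatial.transform import Rotation as Ro
def go(x,y,z,ydeg):
    s=env.get_state(); q=s["orientation"]; R=Ro.from_quat([q[1],q[2],q[3],q[0]]).as_matrix()
    d=R.T@(np.array([x,y,z])-s["tcp_pos"])*1000
    a=np.radians(ydeg)-np.arctan2(R[1,1],R[0,1]); a=(a+np.pi/2)%np.pi-np.pi/2
    print("shift mm",d.round(1),"turn",round(-a,4),"tilt",R[:,2].round(4),"t",round(s["clock"],2),"j",s["joint_pos"].round(3),"F",s["wrist_force"].round(1),"gap",round(s["finger_gap"],4),"tcp",s["tcp_pos"].round(4))
E
python3 -c "
from h import *
go(.534,-.10,.31,97.6)"
```

```text
shift mm [-529.2 -451.6  -61.9] turn -0.5465 tilt [-7.0e-04 -1.1e-03 -1.0e+00] t 0.15 j [1.017 0.314 0.045 1.304 0.    1.431] F [-0.8  0.7  0.4] gap 0.0856 tcp [0.231  0.5262 0.2476]
```

>>> {"op": "arm_command", "data": {
  "moves": [
    [0,-30,-25,-62,0],
    [0,-60,-50,-62,-0.1],
    [0,-100,-85,-62,-0.2],
    [0,-140,-120,-62,-0.3],
    [0,-529,-452,-62,-0.546],
    [0,-529,-452,-62,-0.546],
    [0,-529,-452,-62,-0.546],
    [0,-529,-452,-62,-0.546],
    [0,-529,-452,-62,-0.546],
    [0,-529,-452,-62,-0.546],
    [0,-529,-452,-62,-0.546],
    [0,-529,-452,-62,-0.546]
  ]
}}

```text
clock: 1.35
tcp_pos: [0.4773, 0.0158, 0.3102]
orientation: [0.0, -0.066, 0.998, 0.0]
wrist_force: [1.1, 1.1, -0.0]
finger_gap: 0.0857
```

```bash
python3 -c "
from h import *
go(.534,-.10,.31,97.6)"
```

```text
shift mm [ -40.9 -122.2    0.2] turn -0.0007 tilt [ 2.e-04  3.e-04 -1.e+00] t 1.35 j [-0.135  0.112 -0.058  1.401  0.    -0.267] F [ 1.1  1.1 -0. ] gap 0.0857 tcp [0.4773 0.0158 0.3102]
```

>>> {"op": "arm_command", "data": {
  "moves": [
    [0,-41,-122,0,0],
    [0,-41,-122,0,0],
    [0,-41,-122,0,0],
    [0,-41,-122,0,0],
    [0,-41,-122,0,0]
  ]
}}

```text
clock: 1.85
tcp_pos: [0.5334, -0.0981, 0.3096]
orientation: [-0.001, -0.065, 0.998, 0.001]
wrist_force: [0.7, -0.5, 0.6]
finger_gap: 0.0857
```

```bash
python3 -c "
from h import *
go(.534,-.10,.31,97.6)
c,im,d=grab('wrist'); import pickle; pickle.dump((c,im,d),open('w1.pkl','wb')); cv2.imwrite('pics/w1.png',im); go(.534,-.10,.31,97.6)"
```

```text
shift mm [-0.4 -2.  -0.5] turn -0.002 tilt [-0.0016  0.001  -1.    ] t 1.85 j [-0.33   0.241  0.098  1.429  0.    -0.461] F [ 0.7 -0.5  0.6] gap 0.0857 tcp [ 0.5334 -0.0981  0.3096]
shift mm [-0.5 -2.8 -0.1] turn -0.0006 tilt [-1.2e-03  9.0e-04 -1.0e+00] t 1.9 j [-0.329  0.24   0.098  1.43   0.    -0.461] F [-0.1  0.6  0.1] gap 0.0855 tcp [ 0.5332 -0.0973  0.3099]
```

View pics/w1.png

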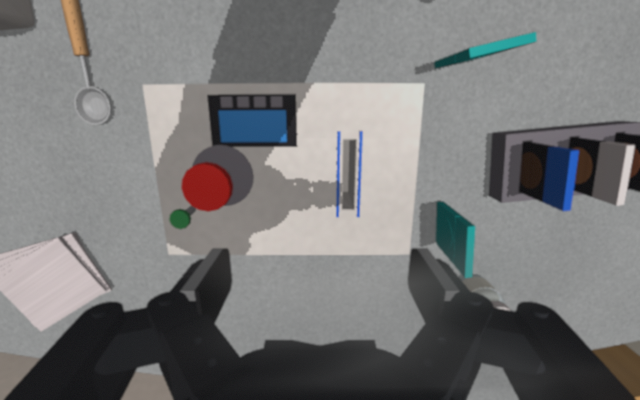

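The wrist view shows the slot opening at about (349,174) between the blue lines at u≈338 and 360. The plunger head is at (207,187), the pin at (180,219), and the rack with the blue cap at (565,177).

```bash
cat > slot.py <<'E'
from h import *
import pickle,sys
np.set_printoptions(precision=4,suppress=True)
c,im,d=pickle.load(open(sys.argv[1],'rb')); hsv=cv2.cvtColor(im,cv2.COLOR_BGR2HSV)
m=cv2.inRange(hsv,(105,90,60),(128,255,255)); k,l,s,ce=cv2.connectedComponentsWithStats(m)
for i in range(1,k):
    if s[i,4]>40:
        ys,xs=np.where(l==i); P=onplane(c,np.c_[xs,ys],.13)[:,:2]*1000
        r=cv2.minAreaRect(P.astype(np.float32)); v=cv2.fitLine(P.astype(np.float32),cv2.DIST_HUBER,0,.01,.01).ravel()
        print("blue",ce[i],s[i],"mean",P.mean(0),r,"dir",np.degrees(np.arctan(v[1]/v[0])))
for nm,lo,hi,z in(("red",(0,160,60),(6,255,255),.18),("green",(45,90,30),(85,255,255),.163)):
    m=cv2.inRange(hsv,lo,hi); k,l,s,ce=cv2.connectedComponentsWithStats(m); 
    for i in range(1,k):
        if s[i,4]>100:
            ys,xs=np.where(l==i); P=bydepth(c,d,np.c_[xs,ys]); er=cv2.erode((l==i).astype(np.uint8),np.ones((5,5))); y2,x2=np.where(er)
            Z=bydepth(c,d,np.c_[x2,y2]); print(nm,ce[i],s[i,4],"Zmed",np.median(Z,0),Z[:,2].std(),onplane(c,ce[i],z)[0])
g=cv2.cvtColor(im,cv2.COLOR_BGR2GRAY)
print(g[174,335:366]); print(g[128:220,349])
E
python3 slot.py w1.pkl
python3 - <<'E'
from h import *
import pickle
c,im,d=pickle.load(open('w1.pkl','rb'))
vv,uu=np.mgrid[60:280,120:450]; P=bydepth(c,d,np.c_[uu.ravel(),vv.ravel()]); P=P[abs(P[:,2]-.13)<.01]
print("z top",np.median(P[:,2]),cv2.minAreaRect(P[:,:2].astype(np.float32)*1000))
E
```

```text
blue [253.5181 125.7136] [ 218  109   70   34 1683] mean [ 487.3272 -168.373 ] ((487.36871337890625, -169.19749450683594), (31.73680305480957, 67.3251724243164), 7.327751159667969) dir -83.887596
blue [337.8289 172.4492] [336 132   4  85 187] mean [523.3422 -79.3906] ((526.118896484375, -79.1323471069336), (88.01483154296875, 2.384557008743286), 7.481537342071533) dir 7.7166467
blue [359.1895 174.0684] [357 132   5  85 190] mean [522.1669 -57.4316] ((523.2337646484375, -57.28910827636719), (88.07195281982422, 2.3116049766540527), 7.63522481918335) dir 7.6454344
blue [560.564  176.8125] [ 543  147   37   64 1819] mean [496.352  154.6209] ((498.82763671875, 155.26925659179688), (71.79387664794922, 34.692962646484375), 13.505558013916016) dir 23.262512
red [206.6932 186.2488] 1825 Zmed [ 0.5395 -0.1953  0.1793] 0.01770397697658188 [ 0.5395 -0.1952  0.18  ]
green [179.6787 218.4657] 277 Zmed [ 0.5807 -0.2265  0.162 ] 0.02264579199073801 [ 0.5803 -0.2263  0.163 ]
[185 150 113 105 142 182 187 163 138 128 127 126 121 104  83  76  75  74
  78 107 152 184 179 138 106 130 170 194 200 199 200]
[203 204 204 204 203 203 202 202 202 199 186 159 127 107 102 100 100 101
 100 101 100 101 100 100  96  95  94  95  94  94  95  93  93  92  90  88
  89  88  89  89  89  89  88  87  85  84  83  84  84  84  83  83  81  81
  81  80  80  80  79  79  79  80  79  77  77  77  79  79  81  81  82  83
  84  84  84  85  86  87  88  89 109 148 178 190 191 192 192 191 191 192
 192 191]
z top 0.1294657929112173 ((533.1116943359375, -132.94993591308594), (180.57521057128906, 272.5492858886719), 7.491021156311035)
```

```bash
python3 -c "
from h import *
go(.501,.179,.26,103.6)"
```

```text
shift mm [ -4.5 278.   50.2] turn -0.1053 tilt [-1.2e-03  9.0e-04 -1.0e+00] t 1.9 j [-0.329  0.24   0.098  1.43   0.    -0.461] F [-0.1  0.6  0.1] gap 0.0855 tcp [ 0.5332 -0.0973  0.3099]
```

>>> {"op": "arm_command", "data": {
  "moves": [
    [0.4,-4,40,0,-0.05],
    [0.4,-4,281,50,-0.105],
    [0.4,-4,281,50,-0.105],
    [0.4,-4,281,50,-0.105],
    [0.4,-4,281,50,-0.105],
    [0.4,-4,281,50,-0.105],
    [0.4,-4,281,50,-0.105],
    [0.4,-4,281,50,-0.105],
    [0.4,-4,281,50,-0.105],
    [0.4,-4,281,50,-0.105],
    [0.4,-4,281,50,-0.105]
  ]
}}

```text
clock: 3.0
tcp_pos: [0.501, 0.1802, 0.2607]
orientation: [0.0, -0.117, 0.993, 0.0]
wrist_force: [-0.3, -0.1, -1.0]
finger_gap: 0.0513
```

```bash
python3 -c "
from h import *
go(.501,.179,.26,103.6)
c,im,d=grab('wrist'); import pickle; pickle.dump((c,im,d),open('w2.pkl','wb')); cv2.imwrite('pics/w2.png',im); go(.501,.179,.26,103.6)"
```

```text
shift mm [ 0.3 -1.2  0.7] turn -0.0022 tilt [ 7.e-04  1.e-04 -1.e+00] t 3.0 j [ 0.195  0.226 -0.04   1.304 -0.    -0.041] F [-0.3 -0.1 -1. ] gap 0.0513 tcp [0.501  0.1802 0.2607]
shift mm [ 0.4 -1.3  0.6] turn -0.0022 tilt [ 6.e-04  2.e-04 -1.e+00] t 3.05 j [ 0.195  0.227 -0.04   1.304  0.    -0.041] F [ 0.2  0.1 -0.2] gap 0.0514 tcp [0.5011 0.1803 0.2606]
```

View pics/w2.png

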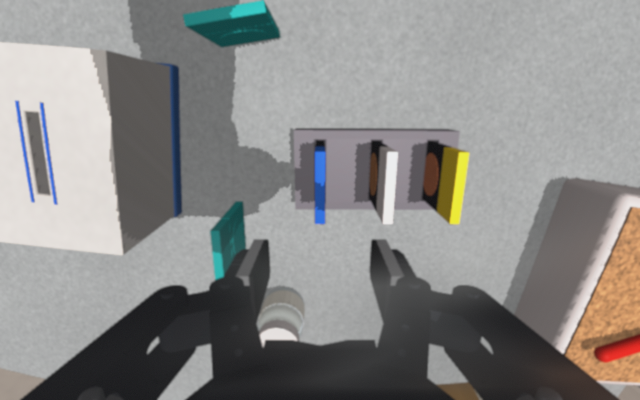

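The wrist view shows the blue cassette's cap at (320,182) directly below the tool, with white at (388,184) and yellow at (452,185). The jaws are pre-closed around u 265 to 375.

```bash
python3 - <<'E'
from h import *
import pickle
np.set_printoptions(precision=1,suppress=True,linewidth=150)
c,im,d=pickle.load(open('w2.pkl','rb')); hsv=cv2.cvtColor(im,cv2.COLOR_BGR2HSV)
m=cv2.inRange(hsv,(105,90,40),(128,255,255)); k,l,s,ce=cv2.connectedComponentsWithStats(m)
i=[j for j in range(1,k) if abs(ce[j][0]-320)<8 and s[j,4]>100][0]
ys,xs=np.where(l==i); print(s[i]); print("V",hsv[135:230,320,2])
P=bydepth(c,d,np.c_[xs,ys]); print("zmax",P[:,2].max(),np.percentile(P[:,2],[5,50,95])*1000)
v=hsv[ys,xs,2]; k=v>0.75*np.percentile(v,90)
Q=onplane(c,np.c_[xs,ys][k],.115)[:,:2]*1000
print(cv2.minAreaRect(Q.astype(np.float32)),Q.mean(0))
vv,uu=np.mgrid[120:220,285:470]; P=bydepth(c,d,np.c_[uu.ravel(),vv.ravel()]); P=P[(P[:,2]>.03)&(P[:,2]<.04)]
print("rack",np.median(P[:,2])*1000,cv2.minAreaRect(P[:,:2].astype(np.float32)*1000))
E
```

```text
[314 145  12  79 856]
V [149 149 149 141 114  74  37  24  21  27  43  70  93 102 103 122 169 217 227 227 227 226 227 227 227 227 227 227 227 227 227 227 227 227 227 226 227
 226 227 226 227 227 226 226 226 226 226 220 198 182 172 158 151 150 150 150 150 149 150 149 150 149 150 150 148 149 149 149 148 147 149 148 147 150
 173 211 223 224 224 224 224 223 223 223 223 223 223 222 215 184 174 179 178 176 173]
zmax 0.38558845736459757 [ 71.9 114.2 115.3]
((501.11566162109375, 181.6069793701172), (67.86351776123047, 9.071026802062988), 13.260259628295898) [495.6 180.1]
rack 34.282368393519086 ((486.2373962402344, 245.2742156982422), (95.76685333251953, 191.39743041992188), 13.451922416687012)
```

```bash
python3 -c "
from h import *
go(.5012,.1817,.103,103.4)"
```

```text
shift mm [ -0.4   1.3 157.6] turn 0.0013 tilt [ 6.e-04  2.e-04 -1.e+00] t 3.05 j [ 0.195  0.227 -0.04   1.304  0.    -0.041] F [ 0.2  0.1 -0.2] gap 0.0514 tcp [0.5011 0.1803 0.2606]
```

>>> {"op": "arm_command", "data": {
  "moves": [
    [0.4,-0.4,1.3,40,0.001],
    [0.4,-0.4,1.3,80,0.001],
    [0.4,-0.4,1.3,115,0.001],
    [0.4,-0.4,1.3,140,0.001],
    [0.4,-0.4,1.3,157,0.001],
    [0.4,-0.4,1.3,157,0.001],
    [0.4,-0.4,1.3,157,0.001]
  ]
}}

```text
clock: 3.75
tcp_pos: [0.501, 0.1822, 0.1036]
orientation: [-0.0, -0.117, 0.993, 0.0]
wrist_force: [1.0, 0.4, 0.3]
finger_gap: 0.0509
```

>>> {"op": "arm_command", "data": {
  "moves": [
    [1,0,0,0,0],
    [1,0,0,0,0],
    [1,0,0,0,0],
    [1,0,0,0,0],
    [1,0,0,0,0],
    [1,0,0,0,0],
    [1,0,0,0,0],
    [1,0,0,0,0]
  ],
  "squeeze": 50
}}

```text
clock: 4.55
tcp_pos: [0.5017, 0.1825, 0.1045]
orientation: [0.001, -0.118, 0.993, -0.0]
wrist_force: [-0.5, -2.6, 5.5]
finger_gap: 0.0092
```

```bash
python3 -c "
from h import *
go(.5012,.1817,.263,103.4)"
```

```text
shift mm [   0.3   -0.9 -158.5] turn 0.002 tilt [ 2.5e-03 -4.0e-04 -1.0e+00] t 4.55 j [ 0.199  0.321 -0.311  0.936 -0.001 -0.037] F [-0.5 -2.6  5.5] gap 0.0092 tcp [0.5017 0.1825 0.1045]
```

>>> {"op": "arm_command", "data": {
  "moves": [
    [1,0,0,-10,0],
    [1,0,0,-25,0],
    [1,0,0,-50,0],
    [1,0,0,-90,0],
    [1,0,0,-130,0],
    [1,0,0,-165,0],
    [1,0,0,-165,0],
    [1,0,0,-165,0]
  ]
}}

```text
clock: 5.35
tcp_pos: [0.5009, 0.1831, 0.2691]
orientation: [0.001, -0.118, 0.993, 0.0]
wrist_force: [-0.8, 0.3, -1.6]
finger_gap: 0.0091
```

```bash
python3 -c "
from h import *
go(.5246,-.0683,.26,97.6)"
```

```text
shift mm [  35.8 -249.9    8.9] turn 0.1038 tilt [ 1.6e-03  9.0e-04 -1.0e+00] t 5.35 j [ 1.990e-01  2.250e-01 -2.100e-02  1.323e+00  1.000e-03 -3.700e-02] F [-0.8  0.3 -1.6] gap 0.0091 tcp [0.5009 0.1831 0.2691]
```

>>> {"op": "arm_command", "data": {
  "moves": [
    [1,5,-20,0,0.02],
    [1,12,-60,0,0.04],
    [1,17,-110,0,0.06],
    [1,24,-160,0,0.08],
    [1,30,-205,0,0.1],
    [1,34,-235,5,0.104],
    [1,36,-250,15,0.104],
    [1,36,-250,25,0.104],
    [1,36,-250,25,0.104],
    [1,36,-250,25,0.104]
  ]
}}

```text
clock: 6.35
tcp_pos: [0.5234, -0.0672, 0.2423]
orientation: [-0.001, -0.067, 0.998, 0.001]
wrist_force: [0.2, -0.1, -1.3]
finger_gap: 0.0091
```

```bash
python3 -c "
from h import *
go(.5246,-.0683,.24,97.6)
c,im,d=grab('wrist'); import pickle; pickle.dump((c,im,d),open('w3.pkl','wb')); cv2.imwrite('pics/w3.png',cv2.resize(im[40:290,200:440],None,fx=2.4,fy=2.4)); go(.5246,-.0683,.24,97.6)"
```

```text
shift mm [-1.  -1.2  2.3] turn 0.0013 tilt [-0.0023  0.0012 -1.    ] t 6.35 j [-2.800e-01  2.250e-01 -8.600e-02  1.262e+00  1.000e-03 -4.140e-01] F [ 0.2 -0.1 -1.3] gap 0.0091 tcp [ 0.5234 -0.0672  0.2423]
shift mm [-0.6 -1.1  3. ] turn 0.0016 tilt [-8.e-04  7.e-04 -1.e+00] t 6.4 j [-0.28   0.225 -0.085  1.262  0.    -0.414] F [ 0.2  0.2 -1.4] gap 0.0094 tcp [ 0.5239 -0.0673  0.243 ]
```

View pics/w3.png

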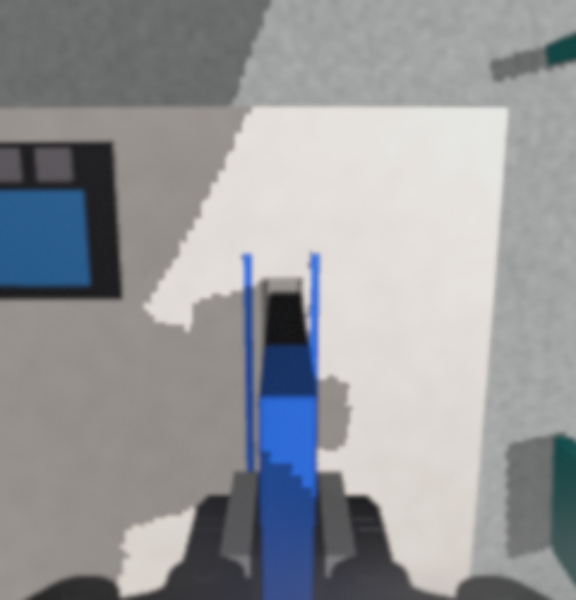

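The crop shows the held cassette centred just short of the slot. The blue lines are at crop x 247 and 315, and the cassette's lower near end is at about (284,293), roughly aligned. I'll quantify it.

```bash
python3 - <<'E'
from h import *
import pickle
np.set_printoptions(precision=1,suppress=True,linewidth=160)
c,im,d=pickle.load(open('w3.pkl','rb')); s=env.get_state(); q=s["orientation"]; R=Ro.from_quat([q[1],q[2],q[3],q[0]]).as_matrix(); t=s["tcp_pos"]
tool=lambda P:(P-t)@R*1000
g=cv2.cvtColor(im,cv2.COLOR_BGR2GRAY); hsv=cv2.cvtColor(im,cv2.COLOR_BGR2HSV)
# slot lines
m=cv2.inRange(hsv,(105,90,60),(128,255,255))
for a,b in((298,307),(327,336)):
    ys,xs=np.where(m[148:178,a:b]); T=tool(onplane(c,np.c_[xs+a,ys+148],.13)); f=np.polyfit(T[:,0],T[:,1],1); print("line y at slot",T.mean(0),"slope",f, "top row",np.where(m[:,a:b].any(1))[0][:3])
# near face edges, half-level crossings
o=tool(c["pose"][:3,3])
for v in(164,168,172,176,188,192,196,200):
    row=im[v,300:345].astype(int)
    e=[]
    gx=np.abs(np.gradient(im[v].astype(float),axis=0)).sum(1)
    for lo,hi in((306,315),(322,335)):
        w=gx[lo:hi]; w=np.where(w>.4*w.max(),w,0); e.append((np.arange(lo,hi)*w).sum()/w.sum())
    r=rays(c,[(x,v) for x in e])@c["pose"][:3,:3].T@R
    T=o+r*((35-o[0])/r[:,0])[:,None]; print(v,np.array(e),"y",T[:,1],"mid",T[:,1].mean(),"w",T[1,1]-T[0,1],"z",T[0,2])
print("col",[ (v,int(g[v,318])) for v in range(150,190,1)])
print("cen y/x of slot end", tool(onplane(c,[(318,152.),(318,155.),(318,162)],.13)))
print("tool of slot",tool(np.array([.5246,-.0683,.13])))
E
```

```text
line y at slot [ 30.9 -12.  113. ] slope [  0.  -12.3] top row [146 147 148]
line y at slot [ 30.4  10.  113. ] slope [-0. 10.] top row [146 147 148]
164 [310.  327.5] y [-5.6  6.6] mid 0.4903534728003609 w 12.127757446141832 z 84.1960189222296
168 [309.7 328.1] y [-5.4  6.6] mid 0.6039620419316112 w 12.00164275602204 z 70.01236495119528
172 [310.1 328.3] y [-4.8  6.3] mid 0.786320994035274 w 11.119057175205189 z 57.54886383532181
176 [309.7 328.7] y [-4.7  6.3] mid 0.793975504086069 w 10.955782716912978 z 46.51142144748144
188 [308.5 330.8] y [-4.5  6.5] mid 0.9932228807639083 w 10.949209333262273 z 19.86023214715138
192 [308.4 331.1] y [-4.3  6.3] mid 1.0396677224509356 w 10.60935118782513 z 12.628243276444834
196 [308.1 331.4] y [-4.2  6.3] mid 1.0507313248235368 w 10.441437668730911 z 6.038442300631033
200 [308.  331.9] y [-4.   6.2] mid 1.1158400698241326 w 10.206438038707065 z 0.008546503480062029
col [(150, 221), (151, 220), (152, 220), (153, 220), (154, 214), (155, 189), (156, 162), (157, 149), (158, 146), (159, 146), (160, 135), (161, 104), (162, 60), (163, 30), (164, 23), (165, 22), (166, 21), (167, 21), (168, 23), (169, 20), (170, 22), (171, 23), (172, 22), (173, 21), (174, 24), (175, 22), (176, 23), (177, 22), (178, 22), (179, 23), (180, 23), (181, 21), (182, 24), (183, 34), (184, 43), (185, 47), (186, 47), (187, 48), (188, 49), (189, 49)]
cen y/x of slot end [[ 39.1  -0.1 113. ]
 [ 36.8  -0.1 113. ]
 [ 31.2  -0.1 113. ]]
tool of slot [ -0.7  -1.2 113. ]
```

```bash
python3 - <<'E'
from h import *
import pickle
np.set_printoptions(precision=1,suppress=True,linewidth=160)
c,im,d=pickle.load(open('w3.pkl','rb')); s=env.get_state(); q=s["orientation"]; R=Ro.from_quat([q[1],q[2],q[3],q[0]]).as_matrix(); t=s["tcp_pos"]
tool=lambda P:(P-t)@R*1000
g=cv2.cvtColor(im,cv2.COLOR_BGR2GRAY).astype(int)
print("lines end",tool(onplane(c,[(303,145.5),(331,145.5)],.13)),g[140:152,303],g[140:152,331])
print("slot end",tool(onplane(c,[(318,155.3)],.13)))
for v in(161.3,162): print("foot end",v,tool(onplane(c,[(318,v)],t[2]-.0945)),"body end if z+6", tool(onplane(c,[(318,v)],t[2]-.0885)))
# cap boundary z70 on near face: row 183 ; cap top row?
print("cap line row183.5, z=70:",tool(onplane(c,[(318,183.3)],t[2]-.0245)))
print([(v,im[v,318].tolist()) for v in range(198,212)])
E
```

```text
lines end [[ 44.2 -11.8 113. ]
 [ 44.2  10.  113.1]] [221 221 222 222 215 184 143 118 112 113 113 114] [222 221 221 220 212 178 137 118 114 114 114 114]
slot end [[ 36.6  -0.1 113. ]]
foot end 161.3 [[35.1 -0.1 94.5]] body end if z+6 [[36.1 -0.  88.5]]
foot end 162 [[34.6 -0.1 94.5]] body end if z+6 [[35.6 -0.  88.5]]
cap line row183.5, z=70: [[36.2  0.2 24.5]]
[(198, [100, 52, 25]), (199, [99, 51, 23]), (200, [101, 53, 26]), (201, [101, 52, 27]), (202, [100, 52, 26]), (203, [102, 53, 25]), (204, [126, 63, 28]), (205, [167, 83, 37]), (206, [196, 97, 42]), (207, [210, 105, 46]), (208, [215, 108, 46]), (209, [214, 107, 47]), (210, [215, 108, 47]), (211, [214, 107, 46])]
```

>>> {"op": "arm_command", "data": {
  "moves": [
    [1,-0.8,-1.4,0,0],
    [1,-0.8,-1.4,0,0],
    [1,-0.8,-1.4,8,0],
    [1,-0.8,-1.4,14,0],
    [1,-0.8,-1.4,19,0],
    [1,-0.8,-1.4,22,0],
    [1,-0.8,-1.4,22,0]
  ]
}}

```text
clock: 7.1
tcp_pos: [0.5248, -0.07, 0.2205]
orientation: [-0.001, -0.066, 0.998, 0.0]
wrist_force: [-0.4, 1.0, -1.0]
finger_gap: 0.0093
```

>>> {"op": "arm_command", "data": {
  "moves": [
    [1,0,0,2,0],
    [1,0,0,4,0],
    [1,0,0,6,0],
    [1,0,0,8,0],
    [1,0,0,8,0]
  ]
}}

```text
clock: 7.6
tcp_pos: [0.5261, -0.0704, 0.218]
orientation: [0.003, -0.066, 0.998, -0.001]
wrist_force: [-6.4, 1.6, 23.7]
finger_gap: 0.0091
```

>>> {"op": "arm_command", "data": {
  "moves": [
    [1,0,0,-8,0],
    [1,0,0,-14,0],
    [1,0,0,-14,0],
    [1,0,0,-14,0]
  ]
}}

```text
clock: 8.0
tcp_pos: [0.5252, -0.07, 0.2269]
orientation: [-0.0, -0.066, 0.998, 0.0]
wrist_force: [-0.0, 0.1, -1.8]
finger_gap: 0.0092
```

```bash
cat > chk.py <<'E'
from h import *
import pickle,sys
np.set_printoptions(precision=2,suppress=True,linewidth=160)
S=[]
CS=[]
for _ in range(3):
    s=env.get_state(); S.append(s); c,im,d=grab('wrist'); CS.append((c,im,d))
pickle.dump(CS[-1],open(sys.argv[1]+'.pkl','wb')); cv2.imwrite('pics/'+sys.argv[1]+'.png',cv2.resize(im[40:290,200:440],None,fx=2.4,fy=2.4))
print("tcp",np.array([s["tcp_pos"] for s in S])*1000,"F",s["wrist_force"],"M",s["ft_torque"],"t",s["clock"])
base=float(sys.argv[2]) # tool z of cassette underside
for s,(c,im,d) in zip(S,CS):
    q=s["orientation"]; R=Ro.from_quat([q[1],q[2],q[3],q[0]]).as_matrix(); t=s["tcp_pos"]; tool=lambda P:(P-t)@R*1000
    hsv=cv2.cvtColor(im,cv2.COLOR_BGR2HSV); m=cv2.inRange(hsv,(105,90,60),(128,255,255)); L=[]
    o=tool(c["pose"][:3,3]); A=c["pose"][:3,:3].T@R
    # near face edges at several rows
    def cross(v,lo,hi):
        w=np.abs(np.gradient(im[v].astype(float),axis=0)).sum(1)[lo:hi]; w=np.where(w>.4*w.max(),w,0); return (np.arange(lo,hi)*w).sum()/w.sum()
    out=[]
    for v in(168,172,176,188,192,196,200):
        e=[cross(v,306,315),cross(v,322,335)]; r=rays(c,[(x,v) for x in e])@A; T=o+r*((35-o[0])/r[:,0])[:,None]; out.append((T[0,2],T[:,1].mean()))
    out=np.array(out); f=np.polyfit(out[:,0],out[:,1],1)
    ys,xs=np.where(m[135:160]); xs=xs; T=tool(onplane(c,np.c_[xs,ys+135],.13)); k=abs(T[:,1])<18; T=T[k]
    a,b=T[T[:,1]<0],T[T[:,1]>0]; mx=np.median(a[:,1])/2+np.median(b[:,1])/2
    g=cv2.cvtColor(im,cv2.COLOR_BGR2GRAY).astype(int); top=T[:,0].max()
    print("slot y",mx,"gap",np.median(b[:,1])-np.median(a[:,1]),"line end x",top-44,"cass y fit(z=base,0)",np.polyval(f,[base,0]), "yaw z-tilt",R[:2,2])
E
python3 chk.py w4 94.5
```

```text
tcp [[525.21 -70.04 226.93]
 [525.05 -69.99 226.65]
 [524.95 -69.98 226.53]] F [ 1.35 -0.42 -1.87] M [-0.05 -0.01 -0.03] t 8.1
slot y 1.9142479115749724 gap 21.937973170454292 line end x 0.5146005878122182 cass y fit(z=base,0) [1.85 0.65] yaw z-tilt [-0.  0.]
slot y 1.906851371498437 gap 21.8980518626149 line end x 0.5481814633554265 cass y fit(z=base,0) [1.68 0.75] yaw z-tilt [-0.  0.]
slot y 1.905628126683082 gap 21.89226460697579 line end x 0.5326454347740963 cass y fit(z=base,0) [1.64 0.77] yaw z-tilt [-0.  0.]
```

View pics/w4.png

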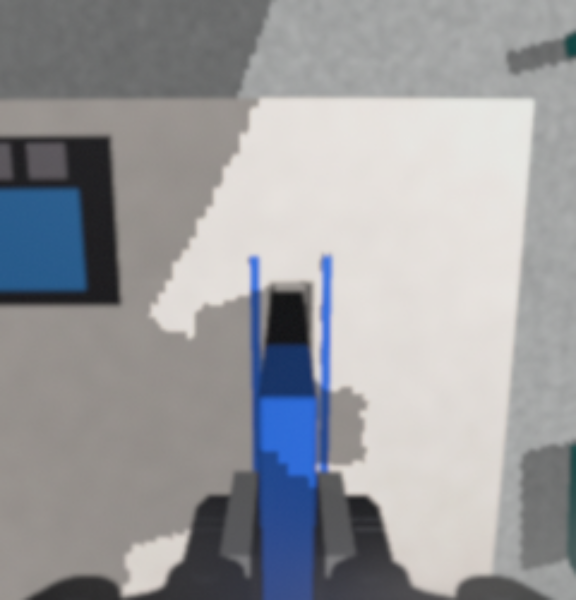

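```bash
python3 - <<'E'
from h import *
import pickle
np.set_printoptions(precision=2,suppress=True,linewidth=160)
c,im,d=pickle.load(open('w4.pkl','rb')); s=env.get_state(); q=s["orientation"]; R=Ro.from_quat([q[1],q[2],q[3],q[0]]).as_matrix(); t=s["tcp_pos"]
tool=lambda P:(P-t)@R*1000
g=cv2.cvtColor(im,cv2.COLOR_BGR2GRAY).astype(int)
print("col",list(zip(range(150,172),g[150:172,317],g[150:172,320])))
for v in(160,161,163,165): print("row",v,list(zip(range(300,340),g[v,300:340])))
for v in (155,156,157,158,159,160,161,162,163,164): print(v,tool(onplane(c,[(319,v)],.13))[0,0],tool(onplane(c,[(319,v)],t[2]-.0945))[0,0],tool(onplane(c,[(319,v)],t[2]-.0885))[0,0])
print("mm/px",tool(onplane(c,[(310,160),(320,160)],.13))[:,1],tool(onplane(c,[(310,165),(320,165)],t[2]-.0885))[:,1])
E
```

```text
col [(150, np.int64(223), np.int64(223)), (151, np.int64(223), np.int64(222)), (152, np.int64(223), np.int64(221)), (153, np.int64(222), np.int64(221)), (154, np.int64(222), np.int64(221)), (155, np.int64(221), np.int64(220)), (156, np.int64(213), np.int64(211)), (157, np.int64(188), np.int64(186)), (158, np.int64(162), np.int64(160)), (159, np.int64(150), np.int64(148)), (160, np.int64(133), np.int64(132)), (161, np.int64(92), np.int64(93)), (162, np.int64(45), np.int64(45)), (163, np.int64(25), np.int64(21)), (164, np.int64(22), np.int64(20)), (165, np.int64(24), np.int64(21)), (166, np.int64(21), np.int64(22)), (167, np.int64(23), np.int64(22)), (168, np.int64(23), np.int64(24)), (169, np.int64(22), np.int64(21)), (170, np.int64(23), np.int64(23)), (171, np.int64(22), np.int64(24))]
row 160 [(300, np.int64(222)), (301, np.int64(223)), (302, np.int64(223)), (303, np.int64(211)), (304, np.int64(159)), (305, np.int64(112)), (306, np.int64(105)), (307, np.int64(128)), (308, np.int64(168)), (309, np.int64(188)), (310, np.int64(169)), (311, np.int64(141)), (312, np.int64(118)), (313, np
[... 3123 characters left out ...]
t64(114)), (337, np.int64(147)), (338, np.int64(194)), (339, np.int64(219))]
155 38.683803096932735 39.00575094987999 39.94515771420344
156 37.948723622080166 38.277493922954825 39.23680780476208
157 37.212327374842225 37.54793234492284 38.527189004497544
158 36.47460890735943 36.8170608184875 37.8162960636499
159 35.735562746510176 36.08487392132455 37.10412370811578
160 34.99518339372132 35.35136620589425 36.390666639265575
161 34.25346532477751 34.616532199252966 35.67591953376008
162 33.510402989629554 33.88036640286281 34.95987704336556
163 32.765990812200705 33.14286329239992 34.242533794767105
164 32.02022319019187 32.40401731756151 33.523884389381145
mm/px [-6.15  1.2 ] [-5.93  1.19]
```

>>> {"op": "arm_command", "data": {
  "moves": [
    [1,0,1.2,0,0],
    [1,0,1.2,3,0],
    [1,0,1.2,7,0],
    [1,0,1.2,10,0],
    [1,0,1.2,13,0],
    [1,0,1.2,15,0],
    [1,0,1.2,15,0]
  ]
}}

```text
clock: 8.85
tcp_pos: [0.5248, -0.0688, 0.2119]
orientation: [-0.0, -0.066, 0.998, 0.0]
wrist_force: [-0.1, -0.4, -0.2]
finger_gap: 0.0093
```

>>> {"op": "arm_command", "data": {
  "moves": [
    [1,0,0,4,0],
    [1,0,0,9,0],
    [1,0,0,15,0],
    [1,0,0,22,0],
    [1,0,0,29,0],
    [1,0,0,36,0],
    [1,0,0,42,0],
    [1,0,0,47,0],
    [1,0,0,51,0],
    [1,0,0,53,0],
    [1,0,0,53,0]
  ]
}}

```text
clock: 9.95
tcp_pos: [0.5249, -0.0688, 0.1591]
orientation: [-0.0, -0.066, 0.998, 0.0]
wrist_force: [0.2, -1.5, -1.3]
finger_gap: 0.0091
```

Expected floor contact is at TCP z ≈ 0.1545, so I'll go slowly.

>>> {"op": "arm_command", "data": {
  "moves": [
    [1,0,0,1.5,0],
    [1,0,0,3,0],
    [1,0,0,3.8,0],
    [1,0,0,3.8,0]
  ]
}}

```text
clock: 10.35
tcp_pos: [0.525, -0.0688, 0.1554]
orientation: [0.0, -0.066, 0.998, 0.0]
wrist_force: [0.3, 0.8, -1.5]
finger_gap: 0.009
```

>>> {"op": "arm_command", "data": {
  "moves": [
    [1,0,0,0.7,0],
    [1,0,0,1.4,0],
    [1,0,0,2,0],
    [1,0,0,2,0]
  ]
}}

```text
clock: 10.75
tcp_pos: [0.5252, -0.0689, 0.1545]
orientation: [0.0, -0.066, 0.998, -0.0]
wrist_force: [-2.4, 1.1, 6.2]
finger_gap: 0.0095
```

>>> {"op": "arm_command", "data": {
  "moves": [
    [0.6,0,0,-1,0],
    [0.4,0,0,-1,0],
    [0.4,0,0,-1,0],
    [0.4,0,0,-1,0],
    [0.4,0,0,-1,0]
  ]
}}

```text
clock: 11.25
tcp_pos: [0.525, -0.0688, 0.1543]
orientation: [-0.0, -0.066, 0.998, 0.0]
wrist_force: [0.2, -0.8, 0.5]
finger_gap: 0.0513
```

>>> {"op": "arm_command", "data": {
  "moves": [
    [0.4,0,0,-15,0],
    [0.4,0,0,-45,0],
    [0.4,0,0,-85,0],
    [0.4,0,0,-125,0],
    [0.4,0,0,-125,0],
    [0.4,0,0,-125,0]
  ]
}}

```text
clock: 11.85
tcp_pos: [0.5257, -0.069, 0.2804]
orientation: [0.001, -0.066, 0.998, -0.0]
wrist_force: [-0.8, -0.8, -1.0]
finger_gap: 0.051
```

```bash
python3 - <<'E'
from h import *
import pickle
go(.5415,-.197,.27,97.6)
c,im,d=grab('wrist'); pickle.dump((c,im,d),open('w5.pkl','wb')); cv2.imwrite('pics/w5.png',im)
E
python3 slot.py w5.pkl | grep -v '^ *[[0-9]'
```

```text
shift mm [   1.2 -128.9   10.6] turn -0.0004 tilt [ 2.6e-03 -7.0e-04 -1.0e+00] t 11.85 j [-0.282  0.216 -0.005  1.347  0.    -0.414] F [-0.8 -0.8 -1. ] gap 0.051 tcp [ 0.5257 -0.069   0.2804]
blue [213.1614 131.1955] [ 175  114   77   36 1729] mean [ 487.2592 -169.3981] ((487.6510925292969, -169.53553771972656), (30.962261199951172, 67.41807556152344), 7.2936859130859375) dir -80.55716
blue [308.0696 181.9   ] [307 138   3  92 230] mean [522.9095 -79.4236] ((525.803955078125, -79.14896392822266), (87.91388702392578, 1.8948169946670532), 7.028303623199463) dir 7.4128885
blue [331.6336 181.2802] [330 138   4  92 232] mean [519.5576 -57.7052] ((522.878662109375, -57.268558502197266), (87.90738677978516, 2.260190010070801), 7.445496559143066) dir 7.538891
blue [318.5045 189.996 ] [313 148  12  86 995] mean [529.3832 -68.7487] ((531.0409545898438, -68.56842041015625), (83.20899963378906, 10.656102180480957), 7.618955612182617) dir 7.008228
red [158.5508 199.1543] 2262 Zmed [ 0.5391 -0.1943  0.1792] 0.012891241743321548 [ 0.5389 -0.194   0.18  ]
green [133.8173 233.1058] 312 Zmed [ 0.5807 -0.2264  0.1618] 0.0186697452986023 [ 0.5801 -0.2256  0.163 ]
```

View pics/w5.png

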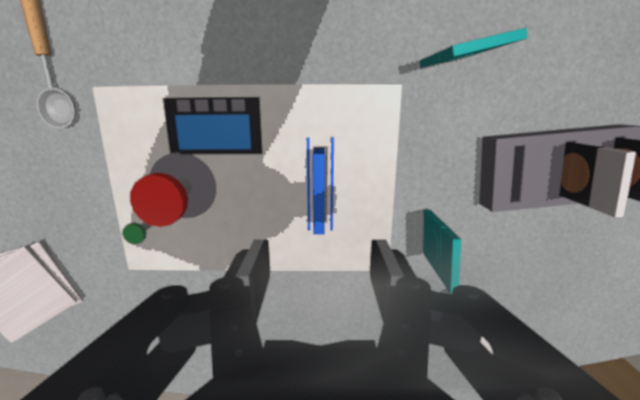

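The wrist view shows the blue cassette seated between the lines at (319,190), the empty rack slot at (517,173), the plunger at (158,199) and the pin at (134,233).

```bash
python3 - <<'E'
from h import *
import pickle
c,im,d=pickle.load(open('w5.pkl','rb'))
for nm,u0,u1,v0,v1 in(("cap",316,322,205,228),("plunger",145,172,188,212),("pin",129,139,229,237),("top",350,380,120,200)):
    vv,uu=np.mgrid[v0:v1,u0:u1]; P=bydepth(c,d,np.c_[uu.ravel(),vv.ravel()]); print(nm,np.median(P,0).round(4),np.percentile(P[:,2],[10,90]).round(4))
print(env.finger_overhang); go(.541,-.197,.235,97.6)
E
```

```text
cap [ 0.5417 -0.067   0.1644] [0.1636 0.1652]
plunger [ 0.5395 -0.1949  0.1793] [0.1785 0.1802]
pin [ 0.5802 -0.2268  0.1618] [0.1612 0.1628]
top [ 0.4945 -0.0309  0.1293] [0.1284 0.1302]
0.017
shift mm [   1.  -129.2   44. ] turn -0.0004 tilt [-1.e-04  1.e-04 -1.e+00] t 11.9 j [-0.282  0.217 -0.007  1.347  0.    -0.414] F [-0.7  0.1 -0.8] gap 0.0515 tcp [ 0.525  -0.0688  0.2791]
```

>>> {"op": "arm_command", "data": {
  "moves": [
    [1,0,-30,0,0],
    [1,1,-70,0,0],
    [1,1,-110,0,0],
    [1,1,-129,10,0],
    [1,1,-129,25,0],
    [1,1,-129,40,0],
    [1,1,-129,55,0],
    [1,1,-129,64,0],
    [1,1,-129,70,0],
    [1,1,-129,70,0],
    [1,1,-129,70,0]
  ]
}}

```text
clock: 13.0
tcp_pos: [0.5412, -0.1967, 0.2097]
orientation: [0.0, -0.066, 0.998, 0.0]
wrist_force: [-0.6, 0.1, -0.6]
finger_gap: -0.0004
```

>>> {"op": "arm_command", "data": {
  "moves": [
    [1,0,0,3,0],
    [1,0,0,6,0],
    [1,0,0,9,0],
    [1,0,0,11,0],
    [1,0,0,12,0],
    [1,0,0,12,0]
  ]
}}

```text
clock: 13.6
tcp_pos: [0.541, -0.1969, 0.1973]
orientation: [-0.0, -0.066, 0.998, 0.0]
wrist_force: [0.5, -0.7, 0.6]
finger_gap: 0.0
```

>>> {"op": "arm_command", "data": {
  "moves": [
    [1,0,0,2,0],
    [1,0,0,4,0],
    [1,0,0,6,0],
    [1,0,0,8,0],
    [1,0,0,10,0],
    [1,0,0,10,0],
    [1,0,0,10,0]
  ]
}}

```text
clock: 14.3
tcp_pos: [0.5412, -0.1969, 0.1877]
orientation: [0.0, -0.066, 0.998, -0.0]
wrist_force: [-1.5, 0.0, 4.3]
finger_gap: -0.0
```

>>> {"op": "arm_command", "data": {
  "moves": [
    [1,0,0,2,0],
    [1,0,0,4,0],
    [1,0,0,6,0],
    [1,0,0,7.5,0],
    [1,0,0,8.4,0],
    [1,0,0,8.4,0],
    [1,0,0,8.4,0]
  ]
}}

```text
clock: 15.0
tcp_pos: [0.5411, -0.1969, 0.1797]
orientation: [0.0, -0.066, 0.998, -0.0]
wrist_force: [-2.4, 1.0, 6.7]
finger_gap: -0.0003
```

```bash
python3 - <<'E'
from h import *
import pickle
go(.541,-.197,.1795,97.6)
W=grab('wrist'); S=grab('scene')
c,im,d=W
cv2.imwrite('pics/w6.png',np.hstack([im[100:300,60:400],cv2.resize(S[1][130:250,250:380],(217,200))]))
for n,(c,im,d) in(("w",W),("s",S)):
    hsv=cv2.cvtColor(im,cv2.COLOR_BGR2HSV)
    for nm,lo,hi in(("red",(0,150,60),(6,255,255)),("green",(45,90,30),(85,255,255))):
        m=cv2.erode(cv2.inRange(hsv,lo,hi),np.ones((3,3))); ys,xs=np.where(m>0); P=bydepth(c,d,np.c_[xs,ys])
        k=(abs(P[:,0]-.56)<.06)&(abs(P[:,1]+.21)<.06)&(P[:,2]<.2); P=P[k]; print(n,nm,len(P),np.median(P,0).round(4),np.percentile(P[:,2],[25,75,90]).round(4))
E
```

```text
shift mm [ 0.2 -0.1  0.2] turn -0.0004 tilt [ 6.e-04 -3.e-04 -1.e+00] t 15.0 j [-0.488  0.342 -0.083  1.145  0.    -0.621] F [-2.4  1.   6.7] gap -0.0003 tcp [ 0.5411 -0.1969  0.1797]
w red 2132 [ 0.5292 -0.2005  0.1618] [0.1613 0.1622 0.1626]
  return _methods._mean(a, axis=axis, dtype=dtype,
  ret = um.true_divide(
Traceback (most recent call last):
IndexError: index -1 is out of bounds for axis 0 with size 0
```

View pics/w6.png

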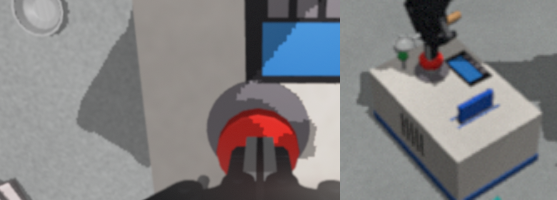

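The plunger head reads z = 0.1618 in wrist depth, the same as the pin's earlier reading of 0.1618. The picture shows the fingertips on the red head and the blue cassette standing in its slot. Next I'll hold.

>>> {"op": "arm_command", "data": {
  "moves": [
    [1,0,0,0,0],
    [1,0,0,0,0],
    [1,0,0,0,0],
    [1,0,0,0,0],
    [1,0,0,0,0],
    [1,0,0,0,0],
    [1,0,0,0,0],
    [1,0,0,0,0],
    [1,0,0,0,0],
    [1,0,0,0,0],
    [1,0,0,0,0],
    [1,0,0,0,0]
  ]
}}

```text
clock: 16.3
tcp_pos: [0.5412, -0.1969, 0.1797]
orientation: [0.0, -0.066, 0.998, -0.0]
wrist_force: [-2.7, 1.3, 6.9]
finger_gap: 0.0001
```

>>> {"op": "arm_command", "data": {
  "moves": [
    [1,0,0,0,0],
    [1,0,0,0,0],
    [1,0,0,0,0],
    [1,0,0,0,0],
    [1,0,0,0,0],
    [1,0,0,0,0],
    [1,0,0,0,0],
    [1,0,0,0,0],
    [1,0,0,0,0],
    [1,0,0,0,0],
    [1,0,0,0,0],
    [1,0,0,0,0]
  ]
}}

```text
clock: 17.5
tcp_pos: [0.5411, -0.1969, 0.1797]
orientation: [0.0, -0.066, 0.998, -0.0]
wrist_force: [-2.8, 1.1, 7.8]
finger_gap: 0.0001
```

```bash
python3 - <<'E'
from h import *
for n in("scene","wrist"):
    c,im,d=grab(n); hsv=cv2.cvtColor(im,cv2.COLOR_BGR2HSV)
    for nm,lo,hi in(("red",(0,150,60),(6,255,255)),("green",(45,80,30),(85,255,255)),("blue cap",(105,110,40),(128,255,255))):
        m=cv2.inRange(hsv,lo,hi); ys,xs=np.where(m>0); P=bydepth(c,d,np.c_[xs,ys])
        k=(abs(P[:,0]-.55)<.08)&(abs(P[:,1]+.14)<.12)&(P[:,2]<.2)&(P[:,2]>.133); P=P[k]
        if len(P): print(n,nm,len(P),np.median(P,0).round(4),"z90",np.percentile(P[:,2],90).round(4))
go(.541,-.197,.1795,97.6)
E
```

```text
scene red 83 [ 0.5478 -0.1854  0.1603] z90 0.1632
scene green 21 [ 0.5842 -0.2268  0.1616] z90 0.163
scene blue cap 228 [ 0.524  -0.0649  0.1508] z90 0.1639
wrist red 2503 [ 0.5297 -0.2005  0.1618] z90 0.1627
wrist blue cap 4659 [ 0.5088 -0.0745  0.1615] z90 0.1648
shift mm [ 0.1 -0.   0.2] turn -0.0005 tilt [ 6.e-04 -3.e-04 -1.e+00] t 17.6 j [-0.488  0.342 -0.083  1.145  0.    -0.621] F [-2.3  1.4  6.9] gap -0.0001 tcp [ 0.5411 -0.1969  0.1797]
```

Held for over 2.4 s; both views show the plunger level with the pin.

```bash
python3 -c "
from workcell import env
print(env.hand_in())"
```

```text
the job is handed in; nothing more can be done
None
```

The blue cassette is in the analyser slot and released, and I handed the job in at about 17.6 s with the gripper still holding the plunger down. Hand-in gives no verdict, so the results below are from my own checks.

- **Cassette:** The first insertion caught on the slot's edge at about 24 N, because the cassette was roughly 1.2 mm off sideways. I backed out, measured again and shifted it; it then went in freely and was lowered until it touched the floor, where I let go. Its cap top reads about 0.164–0.165 m, against 0.165 m for a seated cassette.
- **Plunger:** I pressed it about 17.5 mm, well short of its stop, and held it for over 2.4 s at about 7 N. The wrist camera's depth put its top at 0.1618 m, the same as the pin's top measured before pressing. At the end the scene camera gave 0.163 m for both (the upper edge of each reading).
- **Bystanders:** I touched none of them on purpose and saw no disturbance in the pictures, but I did not measure their positions again at the end.

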